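# Level the display shelf with its screw foot and keep the spirit level pressed

## Robot

A 6-joint arm with a two-finger parallel gripper is mounted at the origin on the work surface. World frame = base frame: x ahead of the robot, y to its left, z up, the work surface at z = 0. Lengths are in m, angles in rad, forces in N, time in s.
With the tool pointing down it reaches from about 0.375 to 0.9 m from the base axis. Payload 3.1 kg.
Tool frame: the origin (TCP) lies at the centre of the arm's flange, where the gripper is bolted on; the fingertips stand 173 mm ahead of it and the grasp point (between the pads) lies 155 mm ahead of it; z points along the fingers, x is the direction in which the jaws open and shut, and the axes are right-handed (so a half turn about z gives the same grasp; the last joint's range is limited). The gripper opens to 85 mm and grips with 20 to 120 N. Pads are 22 mm wide; open, the fingers measure 114 mm over their backs; the gripper's body (76 mm by 85 mm) begins 54 mm behind the grasp point. The pads swing forward as they close: fully open they stand 13 mm farther back than shut.
Start: joints at [1.006, 0.527, 1.433, -0, 1.181, -0.178], TCP at [0.235, 0.579, 0.405] pointing down, gripper open.
Joint ranges: [-3.08, 3.08], [-0.75, 2.2], [0.22, 2.44], [-1.43, 4.57], [0, 2.65], [-2.85, 2.85]. Speed limits (rad/s): [2.79, 2.79, 3.14, 3.14, 3.14, 3.14].

## Interface

Orientations are given as a unit quaternion [x, y, z, w].
In Python, from station import manip gives the robot as it stands.
- The arm moves only by the shell command python3 -m jog 'ROWS' [OPENING] [FORCE]. ROWS is JSON, a list that holds one entry, the list of rows, each a list of 4 numbers: the shift along the world's x, y, z in mm, then the turn about the world's z in degrees. A call has exactly 8 rows; each row shifts and turns the commanded pose from where the row before left it; what a row does not reach is not made up. A row lasts 1/8 s, in which the tool goes at most 62.5 mm and 10.7 degrees, less where a joint would pass 70% of its speed; a pose out of reach is approached as far as the arm can. A call is refused whole if a number of a shift passes 62.5 or a number of a turn 10.7, either way. A call with a gripper value outside its range is refused whole. OPENING is the opening in per cent of the stroke, from 0 (shut) to 100 (fully open), set as the call begins (- or left out, the last holds). The fingers move at their own pace and stop on an object; FORCE is the grip in N (left out, the last holds). Time passes only in rows, so rows that do not move let the fingers close, or fill a call up. It gives the time, the measured TCP pose, the force and the opening at its end, in the units of the state.
- manip.sense(): the state, without advancing time (a new reading comes with each control period).
- manip.snapshot(name): name is "scene" or "top" or "wrist"; returns the picture (480x640x3 uint8, red, green, blue); there is no depth.
- manip.camera_info(name): a dict with "fx", "fy", "cx", "cy" (pixels), "k1" (the pictures are not rectified: a ray, as slopes to the right and down, at radius r is drawn at 1 + k1 r^2 times it, then the intrinsics apply), "R" (3x3) and "t" (3): a world point X has camera coordinates R X + t. Camera axes: x right, y down, z forward; pixel columns grow to the right and rows downward; lengths in m; the calibration is good to about 2 mm. A picture is of the moment at which its call begins: read the wrist's pose just before it. camera_info takes no time and is no camera call; for the wrist camera it gives the pose at the moment of the call.
- manip.sign_off(): hands the job in, once; it reports no verdict.
The state is a dict: "t": time; "q": joint angles; "qd": joint speeds; "tau": joint torques, N m; "tcp_pos": TCP position; "tool_rot": TCP orientation; "force": force on the tool from outside, world axes, zero at the start; "ft_torque": the same for the moment, N m; "finger_gap": opening from 0.0 (shut) to 1.0 (fully open).
Only numpy, scipy, OpenCV 4.12 (cv2) and the standard library are available. Lean on these libraries where they do the work, as an engineer would, in place of code of your own. Each camera call takes 0.05 s, during which the arm holds its last target. There are 200 camera calls.

## Task

The low wooden display shelf on the counter stands out of level: stand the spirit level on it, lengthwise along the board, let go, and turn the brass knob of the shelf's screw foot until the bubble rests centred between the two lines. Then press the level down onto the board with a steady push of about 10 N, bubble still centred, and finish while you keep pressing, so that I can tighten the locknut underneath. Leave the other pieces on the counter where they lie.

Things in the scene. Friction and masses are not known exactly. Their poses are not given: they have to be found in the camera images.
- level_mid (a point): Loose aluminium spirit level with black rubber ends: a plain bar 150 long (x), 24 wide (y), 36 high (z), 0.3 kg, standing on its base on the counter at the start; the point is its centre, 18 above its flat base. A cross vial shows in the sides of its +x end. It may be stood either way round.
- level_top (a point): Middle of the level's flat top. A window 64 long here shows the yellowish vial, its pale bubble 14 long and two black lines 18 apart. To press the level, push on the top either side of the window with both fingertips, or at this middle: a push near one end alone tips it a little and moves the bubble.
- bubble (a joint): Place of the bubble along the vial in m: 0 centred between the lines, positive toward the level's +x end, at most 0.022 either way; within 0.002 it lies between the lines. It goes to the higher end, 1.8 mm for each mrad of slope, and settles within 1.5 s of the last motion.
- shelf_mid (a point): Wooden display shelf, board 110 (x) by 300 (y) by 18; the point is the middle of its top face, 60 above the counter, axes along the board. It stands fast on the counter on two fixed brass feet at the +y end and a brass screw foot at the -y end. It slopes only along its length, under 0.6 degree; at the start the screw-foot end is low.
- knob_grip (a point): Round fluted brass knob of the screw foot, above the board, 120 from its middle toward -y; 42 across, from 12 to 37 above the board; the point is on its axis, 24 above the board. Clockwise from above raises this end: 1 rad tips the board 2.65 mrad (bubble 4.8 mm). At the start it needs a quarter to half a turn. Turns stiffly (0.06 N m), stays where left, keeps its height.
- corkscrew: Bone-handled steel corkscrew lying flat, T-shaped, about 105 x 94 x 19, origin under its middle; to be left alone.
- waiters_friend: Brass waiter's friend with a bell cap lying flat, half opened, about 150 x 60 x 20, origin under its middle; to be left alone.
- stopper: Green glass bottle stopper standing on its head, 38 across, 50 high, origin under its centre; to be left alone.
- foil_cutter: U-shaped pewter foil cutter, 50 x 44 x 16, origin under its centre; to be left alone.
- loupe: Brass-rimmed magnifier with a wooden handle lying flat, about 130 x 58 x 10, origin under its middle; to be left alone.
- cork: Plain cork standing upright, 24 across, 44 high, origin under its centre; to be left alone.
- wax_tin: Round metal wax tin, 63 across, 23 high, origin under its centre; to be left alone.
Mind the look-alikes: they are no part of the job. What is meant by the part that bears level_mid is not purple or red, and is the larger of those in its own colour.

How it is judged:
By the outcome, as a careful person would: the job done as asked, in the order asked, and still so for the second after the job is handed in, while the arm keeps its last pose, push and grip.
It also fails if it takes over 72 s, if anything falls off the work surface, if the arm or the gripper's body presses on something with over 40 N, if the wrist force passes 120 N, or if a joint passes its speed limit or range.

## Working session

There is one attempt and no reset: what is moved stays moved. The work goes in short steps, Python scripts to look and compute and a shell command to move; the robot and the scene stay as the last step left them, time stands still between calls to the robot, and variables do not carry over. Pictures are saved under pics/ and viewed, about 8 in all and at most 12, crops included, and the job is handed in when it is done.

```bash
ls; mkdir -p pics
python3 - <<'E'
from station import manip
import cv2,numpy as np
s=manip.sense(); print(s['t'],s['tcp_pos'],s['tool_rot'],s['finger_gap'])
for n in("top","scene"):
    im=manip.snapshot(n); cv2.imwrite(f"pics/{n}0.png",im[...,::-1])
    c=manip.camera_info(n); print(n,{k:np.round(v,4).tolist() for k,v in c.items()})
E
```

```text
pics
0.0 [0.23493757 0.5787595  0.40372305] [ 8.29538634e-01  5.58448224e-01 -1.01882360e-03  4.44485009e-04] 1.0016978714084035
top {'fx': 484.7521, 'fy': 484.7521, 'cx': 321.6651, 'cy': 238.6244, 'k1': 0.0073, 'R': [[0.0092, -0.9999, 0.0128], [-0.9969, -0.0102, -0.0779], [0.078, -0.012, -0.9969]], 't': [0.033, 0.4633, 1.1181]}
scene {'fx': 464.1579, 'fy': 464.1579, 'cx': 320.0475, 'cy': 235.7217, 'k1': -0.0092, 'R': [[0.1693, 0.9854, -0.0183], [0.6879, -0.1315, -0.7138], [-0.7058, 0.1082, -0.7001]], 't': [-0.1339, -0.232, 1.3989]}
```

View pics/top0.png

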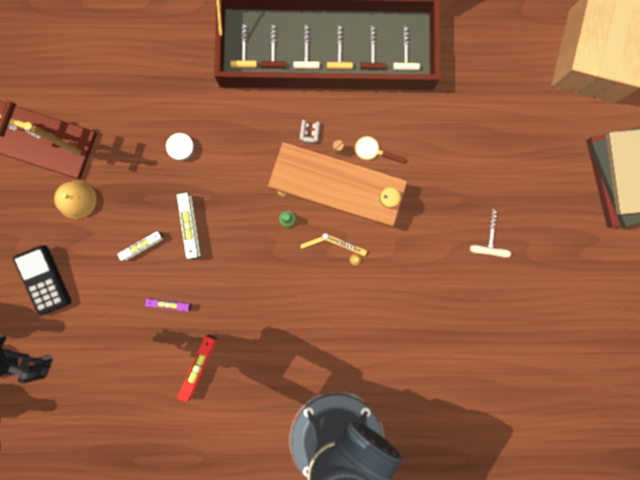

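View pics/scene0.png

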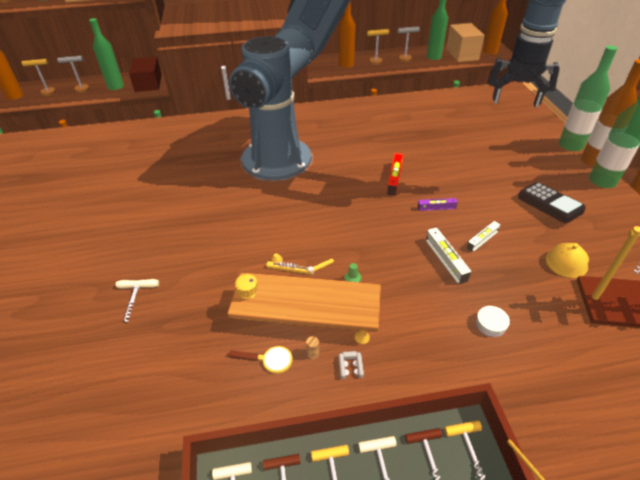

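Candidate levels in the top view: aluminium large (188,226), aluminium small (140,246), purple (167,304) and red (197,368). The larger aluminium one at (188,226) fits: it is not purple or red, and it is the larger in its colour. The shelf is at (338,184), with its knob at (390,197). Next I measure these and confirm with an enlarged crop.

```bash
cat > h.py <<'E'
from station import manip
import cv2,numpy as np
def ray(c,uv):
    K=np.array([[c['fx'],0,c['cx']],[0,c['fy'],c['cy']],[0,0,1.]])
    p=cv2.undistortPoints(np.array(uv,float).reshape(-1,1,2),K,np.array([c['k1'],0,0,0.])).reshape(-1,2)
    R=np.array(c['R']);t=np.array(c['t'])
    return -R.T@t,np.c_[p,np.ones(len(p))]@R
def onz(c,uv,z):
    o,d=ray(c,uv); return o+d*((z-o[2])/d[:,2])[:,None]
def proj(c,X):
    R=np.array(c['R']);t=np.array(c['t']);p=np.atleast_2d(X)@R.T+t
    s=p[:,:2]/p[:,2:];s=s*(1+c['k1']*(s**2).sum(1,keepdims=True))
    return s*[c['fx'],c['fy']]+[c['cx'],c['cy']]
def rect(m,near):
    cs,_=cv2.findContours(m.astype(np.uint8),cv2.RETR_EXTERNAL,cv2.CHAIN_APPROX_NONE)
    cs=[k for k in cs if cv2.contourArea(k)>40]
    k=min(cs,key=lambda k:-cv2.pointPolygonTest(k,near,True))
    return k[:,0,:].astype(float)
def wrect(P):
    r=cv2.minAreaRect((P[:,:2]*1000).astype(np.float32)); b=cv2.boxPoints(r)
    e=[b[1]-b[0],b[2]-b[1]]; l=max(e,key=np.linalg.norm)
    return np.round(r[0],1),np.round(sorted(r[1]),1),round(float(np.degrees(np.arctan2(l[1],l[0])))%180,2)
E
python3 - <<'E'
from h import *
im=cv2.imread('pics/top0.png');c=manip.camera_info('top')
h=cv2.cvtColor(im,cv2.COLOR_BGR2HSV);H,S,V=cv2.split(h)
lv=((S<60)&(V>110)) | ((H>20)&(H<40)&(S>60)&(V>150))
lv=cv2.morphologyEx(lv.astype(np.uint8),cv2.MORPH_CLOSE,np.ones((3,3)))
for n in((188,240),(140,246)): 
    k=rect(lv,n);print('level',wrect(onz(c,k,.036)),k.min(0),k.max(0))
# knob yellow
kn=(H>20)&(H<32)&(S>110)&(V>150)
k=rect(kn,(390,197));print('knob',wrect(onz(c,k,.097)),cv2.minEnclosingCircle(k.astype(np.float32)))
b=((H>8)&(H<19)&(S>100)&(V>165))|kn
b=cv2.morphologyEx(b.astype(np.uint8),cv2.MORPH_OPEN,np.ones((5,5)))
k=rect(b,(330,180));print('board',wrect(onz(c,k,.06)),k.min(0),k.max(0))
a=cv2.resize(im[170:330,100:260],None,fx=3,fy=3,interpolation=cv2.INTER_CUBIC)
d=cv2.resize(im[110:270,250:410],None,fx=3,fy=3,interpolation=cv2.INTER_CUBIC)
d2=d.copy()
cv2.polylines(d2,[((k-[250,110]+.5)*3).astype(int)],True,(255,0,0),1)
cv2.imwrite('pics/crop1.png',cv2.resize(np.hstack([a,d2]),(800,400)))
E
```

```text
level (array([490. , 345.6]), array([ 34.3, 153.7]), 10.44) [176. 192.] [200. 258.]
level (array([439.7, 455.1]), array([ 24.2, 107.5]), 120.97) [117. 231.] [162. 260.]
knob (array([ 551.1, -109.8]), array([37.6, 37.7]), 0.63) ((389.5, 196.57142639160156), 9.258578300476074)
board (array([610.7,  83.4]), array([123. , 469.2]), 74.77) [199. 142.] [406. 224.]
```

View pics/crop1.png

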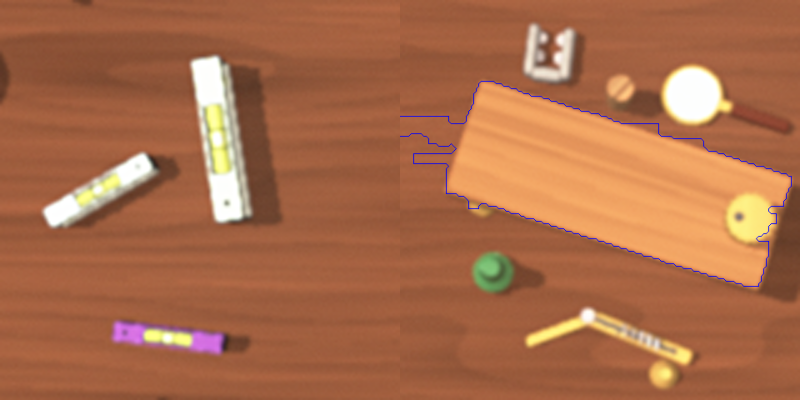

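The crop confirms it: the large aluminium level is at top px (187,226), the smaller twin at (140,246). The shelf board's corners are clean at about (283,142), (407,181), (393,225) and (268,187). Now the exact poses, from corners and colour centroids.

Run:
```python
from h import *
im=cv2.imread('pics/top0.png');c=manip.camera_info('top')
h=cv2.cvtColor(im,cv2.COLOR_BGR2HSV);H,S,V=cv2.split(h)
C=onz(c,[(282.8,142),(406.8,180.8),(393.2,224.8),(268.4,186.8)],.06)*1000
mid=C.mean(0); e=C[0]+C[3]-C[1]-C[2]; print('board',C.round(1),mid.round(1),np.degrees(np.arctan2(e[1],e[0])),[np.linalg.norm(C[i]-C[i-1]).round(1) for i in range(4)])
y=e/np.linalg.norm(e); print('knob expected',(mid-120*y).round(1),'place +50',(mid+50*y).round(1))
L=onz(c,[(100+192/2.5,170+58/2.5),(100+220/2.5,170+56/2.5),(100+243/2.5,170+219/2.5),(100+215/2.5,170+221/2.5)],.036)*1000
v=L[0]+L[1]-L[2]-L[3];print('level',L.mean(0).round(1),np.degrees(np.arctan2(v[1],v[0])),[np.linalg.norm(L[i]-L[i-1]).round(1) for i in range(4)])
vi=(H>20)&(H<40)&(S>60)&(V>150); vi[:,:175]=0;vi[:,205:]=0;vi[:190]=0;vi[265:]=0
p=np.argwhere(vi)[:,::-1].astype(float);print('vial',wrect(onz(c,p,.036)))
s=manip.sense();print(s['tcp_pos'],s['q'])
```

```text
board [[ 680.5  129.    60. ]
 [ 593.9 -155.    60. ]
 [ 492.7 -123.8   60. ]
 [ 576.5  160.1   60. ]] [585.9   2.6  60. ] 73.30354099925253 [np.float64(108.6), np.float64(297.0), np.float64(106.0), np.float64(296.0)]
knob expected [ 551.4 -112.4   60. ] place +50 [600.3  50.5  60. ]
level [489.2 348.   36. ] 9.687352211994908 [np.float64(152.7), np.float64(25.8), np.float64(152.8), np.float64(25.6)]
vial (array([489.7, 348.5]), array([16.9, 62.6]), 10.15)
[0.23500335 0.57880912 0.40382541] [ 1.00648507e+00  5.28390126e-01  1.43375951e+00 -8.57689473e-06
  1.18140996e+00 -1.78502011e-01]
```

```bash
python3 -m jog '[[[32,-29,-13,4],[32,-29,-13,4],[32,-29,-13,4],[32,-29,-13,4],[32,-29,-13,4],[32,-29,-13,4],[32,-29,-13,4],[30,-28,-13,4]]]' 100
python3 - <<'E'
from h import *
c=manip.camera_info('wrist');s=manip.sense();im=manip.snapshot('wrist');cv2.imwrite('pics/w1.png',im[...,::-1])
print(s['t'],s['tcp_pos'],s['tool_rot'],s['force'])
print(proj(c,[[.4895,.348,.036],[.4895+.075*.985,.348+.075*.172,.036]]))
E
```

```text
t: 1.1
tcp_pos: [0.4901, 0.3469, 0.2999]
tool_rot: [0.643, 0.766, -0.0, -0.0]
force: [0.7, 0.7, 0.0]
finger_gap: 1.0
1.1 [0.49010097 0.34691731 0.29991347] [ 6.42697669e-01  7.66119848e-01 -2.58213391e-04 -1.32319378e-04] [0.71872962 0.73009598 0.01242665]
[[317.85576323 248.32447991]
 [317.54584745 358.32599811]]
```

View pics/w1.png

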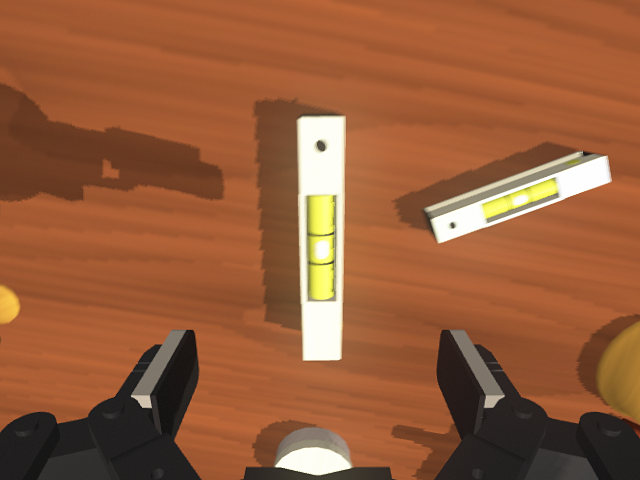

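The wrist view shows the level upright in the image, centred at (321,248), predicted (318,248). It's about 3 mm further in +y, and the yaw is right. Descending and gripping.

```bash
python3 -m jog '[[[0,2,-20,0],[0,1,-20,0],[0,0,-20,0],[0,0,-20,0],[0,0,-20,0],[0,0,-15,0],[0,0,-6,0],[0,0,0,0]]]' 100
python3 -m jog '[[[0,0,0,0],[0,0,0,0],[0,0,0,0],[0,0,0,0],[0,0,0,0],[0,0,0,0],[0,0,0,0],[0,0,0,0]]]' 0 40
```

```text
t: 2.15
tcp_pos: [0.4891, 0.3511, 0.1794]
tool_rot: [0.643, 0.765, -0.0, -0.0]
force: [0.1, -0.5, 0.9]
finger_gap: 1.006
t: 3.15
tcp_pos: [0.4894, 0.3511, 0.1803]
tool_rot: [0.643, 0.765, 0.0, 0.0]
force: [0.4, -0.1, 5.8]
finger_gap: 0.271
```

```bash
python3 -m jog '[[[0,0,20,0],[0,0,30,0],[0,0,30,0],[5,-20,20,-9],[10,-30,10,-10],[10,-30,0,-10],[10,-30,0,-10],[10,-30,0,-10]]]'
python3 -m jog '[[[11,-30,0,-10],[11,-30,0,-10],[11,-30,0,-10],[11,-25,0,-10],[11,-20,0,-10],[6,-15,0,-10],[5,-10,0,-7.6],[0,0,0,0]]]'
```

```text
t: 4.15
tcp_pos: [0.5339, 0.2101, 0.2902]
tool_rot: [0.904, 0.427, -0.0, -0.0]
force: [-0.4, 0.2, -2.9]
finger_gap: 0.273
t: 5.15
tcp_pos: [0.6002, 0.0504, 0.29]
tool_rot: [0.989, -0.145, -0.0, -0.0]
force: [-0.9, -0.5, -2.8]
finger_gap: 0.271
```

```bash
python3 -m jog '[[[0,0,-15,0],[0,0,-15,0],[0,0,-10,0],[0,0,-5,0],[0,0,-2,0],[0,0,-1,0],[0,0,-1,0],[0,0,0,0]]]'
```

```text
t: 6.15
tcp_pos: [0.6002, 0.051, 0.241]
tool_rot: [0.989, -0.145, 0.0, -0.0]
force: [0.2, -0.5, -2.8]
finger_gap: 0.272
```

```bash
python3 -m jog '[[[0,0,-0.6,0],[0,0,-0.4,0],[0,0,-0.4,0],[0,0,0,0],[0,0,0,0],[0,0,0,0],[0,0,0,0],[0,0,0,0]]]'
```

```text
t: 7.15
tcp_pos: [0.6002, 0.0509, 0.2399]
tool_rot: [0.989, -0.145, 0.0, 0.0]
force: [-1.6, -2.1, 6.2]
finger_gap: 0.272
```

```bash
python3 -m jog '[[[0,0,0,0],[0,0,0,0],[0,0,0,0],[0,0,0,0],[0,0,0,0],[0,0,10,0],[0,0,20,0],[0,0,30,0]]]' 100
python3 -m jog '[[[0,0,30,0],[0,0,30,0],[0,0,0,0],[0,0,0,0],[0,0,0,0],[0,0,0,0],[0,0,0,0],[0,0,0,0]]]'
python3 - <<'E'
from h import *
c=manip.camera_info('wrist');im=manip.snapshot('wrist');cv2.imwrite('pics/w2.png',im[...,::-1])
a=np.radians(73.3);y=np.array([np.cos(a),np.sin(a),0]);m=np.array([.6003,.0505,.096])
print(proj(c,[m,m+.075*y,m-.075*y,[.5514,-.1124,.097]]))
E
```

```text
t: 8.15
tcp_pos: [0.5999, 0.0511, 0.2998]
tool_rot: [0.989, -0.145, -0.001, 0.0]
force: [0.0, 0.4, 0.9]
finger_gap: 1.0
t: 9.15
tcp_pos: [0.6002, 0.051, 0.359]
tool_rot: [0.989, -0.145, -0.0, 0.0]
force: [-0.0, -0.5, -0.8]
finger_gap: 1.002
[[317.35586469 253.2627157 ]
 [317.39555733 119.78509129]
 [317.32329652 362.64792045]
 [317.25080011 475.0180742 ]]
```

View pics/w2.png

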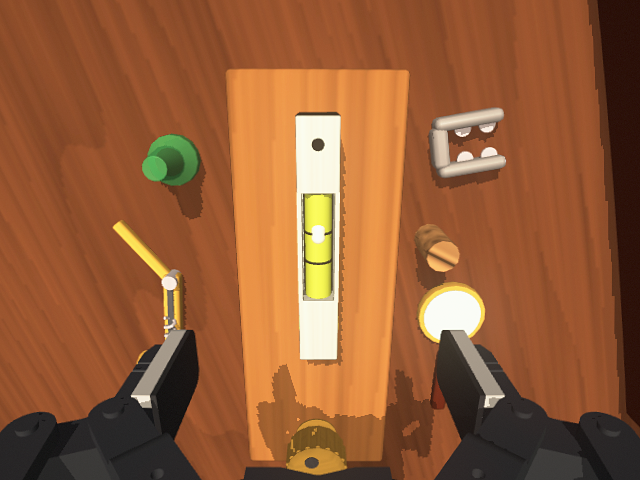

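Bubble at (318,233), level with the far line; lines at rows 233 and 263. So it's about 9 mm toward the far end, meaning the knob end is low and the knob needs about 107° clockwise. The level lies straight on the board. Moving above the knob to look.

```bash
python3 -m jog '[[[-7,-23,0,8],[-7,-23,0,8],[-7,-23,0,8],[-7,-23,0,8],[-7,-23,0,8],[-7,-24,0,8],[-7,-24,0,8],[0,0,0,4]]]'
python3 - <<'E'
from h import *
c=manip.camera_info('wrist');im=manip.snapshot('wrist');cv2.imwrite('pics/w3.png',im[...,::-1])
print(proj(c,[.5514,-.1124,.097]),manip.sense()['tcp_pos'])
H,S,V=cv2.split(cv2.cvtColor(im[...,::-1].copy(),cv2.COLOR_BGR2HSV))
# level-bubble view from the top camera too
t=manip.snapshot('top');cv2.imwrite('pics/top1.png',t[...,::-1])
E
```

```text
t: 10.2
tcp_pos: [0.5509, -0.1137, 0.3594]
tool_rot: [0.929, 0.369, 0.0, 0.0]
force: [0.8, 0.6, -0.0]
finger_gap: 0.996
[[317.39984516 250.24409575]] [ 0.55098241 -0.11300526  0.35940822]
```

View pics/w3.png

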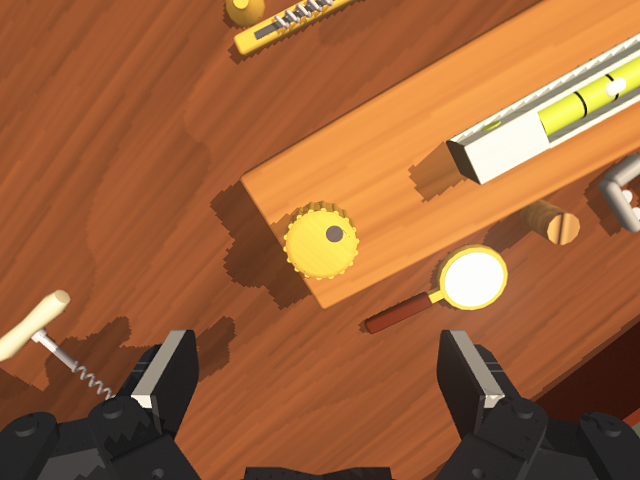

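Run:
```python
from h import *
c=manip.camera_info('wrist');s=manip.sense()
k=onz(c,[(322,243),(320.9,243)],.097);print(k, s['tcp_pos'])
im=cv2.imread('pics/w3.png');H,S,V=cv2.split(cv2.cvtColor(im,cv2.COLOR_BGR2HSV))
m=((H>22)&(H<32)&(S>120)&(V>170)).astype(np.uint8);m=cv2.morphologyEx(m,cv2.MORPH_CLOSE,np.ones((9,9)))
q=rect(m,(320,245));u,r=cv2.minEnclosingCircle(q.astype(np.float32));print(u,r,onz(c,[u],.097))
```

```text
[[ 0.55041451 -0.10604674  0.097     ]
 [ 0.54995271 -0.10648124  0.097     ]] [ 0.55106697 -0.1124991   0.35939747]
(320.7752685546875, 243.31797790527344) 37.496402740478516 [[ 0.55003352 -0.10667134  0.097     ]]
```

```bash
python3 -m jog '[[[0,3,-20,0],[0,0,-25,0],[0,0,-25,0],[0,0,-20,0],[0,0,-15,0],[0,0,-10,0],[0,0,-4,0],[0,0,0,0]]]'
python3 -m jog '[[[0,0,0,0],[0,0,0,0],[0,0,0,0],[0,0,0,0],[0,0,0,0],[0,0,0,0],[0,0,0,0],[0,0,0,0]]]' 0 40
```

```text
t: 11.3
tcp_pos: [0.5513, -0.109, 0.2404]
tool_rot: [0.929, 0.369, 0.0, 0.0]
force: [0.1, -0.9, 0.5]
finger_gap: 1.004
t: 12.3
tcp_pos: [0.5505, -0.1098, 0.2412]
tool_rot: [0.929, 0.37, -0.001, 0.001]
force: [-3.7, -3.5, 5.5]
finger_gap: 0.48
```

```bash
python3 -m jog '[[[-0.5,-0.5,-0.5,-4],[0,0,0,-8],[0,0,0,-10],[0,0,0,-10],[0,0,0,-10],[0,0,0,-10],[0,0,0,-8],[0,0,0,0]]]'
python3 - <<'E'
from h import *
im=manip.snapshot('scene');cv2.imwrite('pics/s1.png',im[...,::-1])
s=manip.sense();print(s['ft_torque'],s['tool_rot'],s['q'])
E
```

```text
t: 13.3
tcp_pos: [0.5505, -0.1099, 0.2412]
tool_rot: [0.989, -0.146, 0.0, 0.001]
force: [-3.6, -2.2, 8.0]
finger_gap: 0.478
[-0.16028406  0.63404186 -0.08205402] [ 9.89396696e-01 -1.45237521e-01  2.63876344e-06  4.89806997e-04] [-3.95878186e-01  6.81713107e-01  1.72029741e+00 -1.40669092e-03
  7.39335038e-01 -1.03332771e-01]
```

```bash
python3 -m jog '[[[0,0,0,-5],[0,0,0,-8],[0,0,0,-9],[0,0,0,-9],[0,0,0,-8],[0,0,0,-5],[0,0,0,-3],[0,0,0,0]]]'
python3 -m jog '[[[0,0,0,0],[0,0,0,0],[0,0,0,0],[0,0,0,0],[0,0,0,0],[0,0,10,0],[0,0,20,5],[0,0,30,10]]]' 100
python3 -m jog '[[[5,20,30,10],[7,23,30,10],[7,23,0,10],[7,23,0,2],[7,24,0,0],[7,24,0,0],[7,24,0,0],[0,0,0,0]]]'
python3 - <<'E'
from h import *
c=manip.camera_info('wrist');im=manip.snapshot('wrist');cv2.imwrite('pics/w4.png',im[...,::-1])
cv2.imwrite('pics/w4c.png',cv2.resize(im[100:380,220:420,::-1],None,fx=2,fy=2,interpolation=cv2.INTER_CUBIC))
a=np.radians(73.3);y=np.array([np.cos(a),np.sin(a),0]);m=np.array([.6003,.0505,.096])
print(proj(c,[m,m+.009*y,m-.009*y]),c['t'])
E
```

```text
t: 14.35
tcp_pos: [0.5506, -0.11, 0.2412]
tool_rot: [0.849, -0.528, 0.0, 0.0]
force: [-3.2, -1.9, 7.2]
finger_gap: 0.476
t: 15.35
tcp_pos: [0.5504, -0.1094, 0.3003]
tool_rot: [0.912, -0.41, -0.001, 0.0]
force: [-0.5, -0.2, 0.2]
finger_gap: 0.998
t: 16.35
tcp_pos: [0.5977, 0.053, 0.3605]
tool_rot: [0.99, -0.144, 0.0, -0.0]
force: [-0.2, -0.4, 0.7]
finger_gap: 0.997
[[321.69174775 254.41863114]
 [321.7890442  239.88609663]
 [321.59634651 268.60955936]] [-0.55853342  0.18120132  0.41346272]
```

View pics/w4c.png

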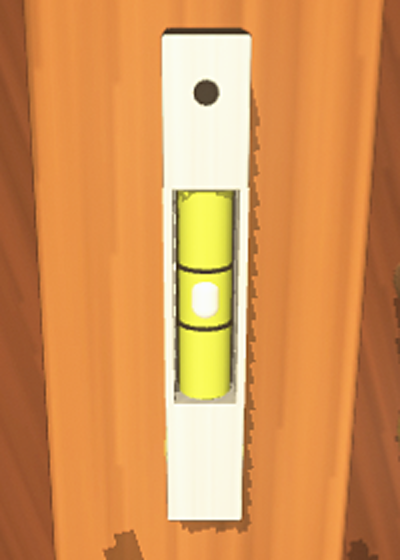

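Bubble at crop row 299 between the lines at 269 and 327, so it's centred within about 0.5 mm. Turning 90° to straddle the window with open fingers, and re-checking the bubble numerically.

```bash
cat > bub.py <<'E'
from h import *
def bub(im,box):
    x0,x1,y0,y1=box;p=im[y0:y1,x0:x1]
    H,S,V=cv2.split(cv2.cvtColor(np.ascontiguousarray(p[...,::-1]),cv2.COLOR_BGR2HSV))
    return H,S,V
E
python3 - <<'E'
from h import *
im=manip.snapshot('wrist');H,S,V=cv2.split(cv2.cvtColor(np.ascontiguousarray(im[...,::-1]),cv2.COLOR_BGR2HSV))
col=slice(318,327)
v=V[195:302,col].mean(1);s=S[195:302,col].mean(1)
b=np.where(s<120)[0]+195;print('bubble rows',b, 'dark',[(i+195,int(x)) for i,x in enumerate(v) if x<170])
print(manip.sense()['tcp_pos'])
E
python3 -m jog '[[[1,-1,0,8],[1,-1,0,10],[0,0,0,10],[0,0,0,10],[0,0,0,10],[0,0,0,10],[0,0,0,10],[0,0,0,10]]]' 100
python3 -m jog '[[[0,0,-15,9],[0,0,-20,3],[0,0,-20,0],[0,0,-15,0],[0,0,-10,0],[0,0,-5,0],[0,0,0,0],[0,0,0,0]]]'
```

```text
bubble rows [234 239 240 241 242 243 244 245 246 247 248 249 250 251 252 253 254 255
 256 263 298 299 300 301] dark [(233, 97), (234, 63), (262, 98), (263, 62)]
[0.59740428 0.0514475  0.36014813]
t: 17.45
tcp_pos: [0.5994, 0.0483, 0.36]
tool_rot: [0.859, 0.512, -0.0, 0.0]
force: [-0.3, -0.3, -0.1]
finger_gap: 1.003
t: 18.45
tcp_pos: [0.5999, 0.0496, 0.2753]
tool_rot: [0.802, 0.597, 0.0, 0.0]
force: [-0.0, 0.6, 0.2]
finger_gap: 1.001
```

Bubble measured at row 247.5 against a line midpoint of 248.1, about 0.4 mm off centre. Checking the fingers against the level before contact.

```bash
rm bub.py
python3 - <<'E'
from h import *
im=manip.snapshot('wrist');cv2.imwrite('pics/w5.png',im[...,::-1])
E
```

```text
(no output)
```

View pics/w5.png

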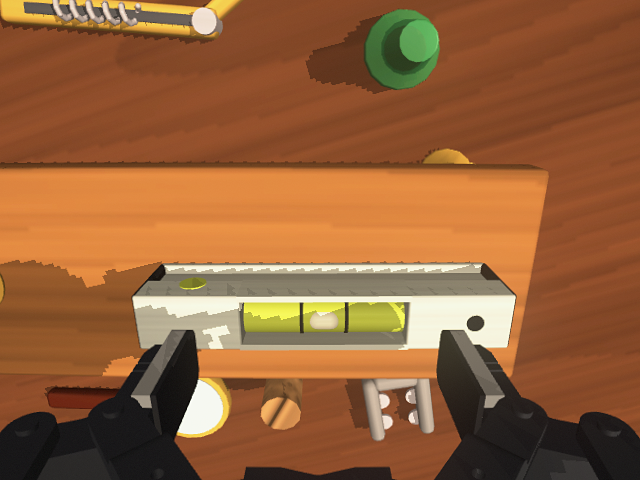

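```bash
python3 - <<'E'
from h import *
p=manip.sense()['tcp_pos'];c=manip.camera_info('wrist');print(proj(c,[p[0],p[1],.096]))
E
python3 -m jog '[[[0,0,-6,0],[0,0,-5,0],[0,0,-3,0],[0,0,-1,0],[0,0,0,0],[0,0,0,0],[0,0,0,0],[0,0,0,0]]]'
```

```text
[[314.22528988 321.15991808]]
t: 19.5
tcp_pos: [0.5997, 0.0496, 0.2599]
tool_rot: [0.802, 0.597, 0.0, 0.0]
force: [0.3, -0.9, -0.0]
finger_gap: 1.001
```

```bash
python3 -m jog '[[[1,3,0,0],[0,0,-1,0],[0,0,-1,0],[0,0,-0.5,0],[0,0,0,0],[0,0,0,0],[0,0,0,0],[0,0,0,0]]]'
```

```text
t: 20.5
tcp_pos: [0.6007, 0.0525, 0.2574]
tool_rot: [0.802, 0.597, 0.0, 0.0]
force: [0.4, -0.2, 0.6]
finger_gap: 0.997
```

```bash
python3 -m jog '[[[0,0,-0.5,0],[0,0,-0.5,0],[0,0,-0.5,0],[0,0,0,0],[0,0,0,0],[0,0,0,0],[0,0,0,0],[0,0,0,0]]]'
```

```text
t: 21.5
tcp_pos: [0.6006, 0.0526, 0.2563]
tool_rot: [0.802, 0.597, 0.0, 0.0]
force: [-2.2, -0.1, 5.5]
finger_gap: 1.002
```

```bash
python3 -m jog '[[[0,0,-0.3,0],[0,0,0,0],[0,0,0,0],[0,0,0,0],[0,0,0,0],[0,0,0,0],[0,0,0,0],[0,0,0,0]]]'
python3 -c "
from station import manip
s=manip.sense();print(s['force'],s['ft_torque'])"
```

```text
t: 22.5
tcp_pos: [0.6006, 0.0526, 0.2563]
tool_rot: [0.802, 0.597, 0.0, 0.0]
force: [-1.5, -0.8, 7.2]
finger_gap: 1.003
[-1.45844073 -0.77099856  7.24976918] [0.07559464 0.28579504 0.00990845]
```

```bash
python3 -m jog '[[[0,0,-0.4,0],[0,0,0,0],[0,0,0,0],[0,0,0,0],[0,0,0,0],[0,0,0,0],[0,0,0,0],[0,0,0,0]]]'
python3 - <<'E'
from h import *
F=[];M=[]
for i in range(10):
    im=manip.snapshot('wrist');s=manip.sense();F.append(s['force']);M.append(s['ft_torque'])
F=np.mean(F,0);M=np.mean(M,0);print(F,M)
rz=-.16;print('cop y,x mm',1e3*(M[0]+rz*F[1])/F[2],-1e3*(M[1]-rz*F[0])/F[2])
cv2.imwrite('pics/w6.png',im[...,::-1])
cv2.imwrite('pics/w6c.png',cv2.resize(im[220:460,120:520,::-1],None,fx=2,fy=2,interpolation=cv2.INTER_CUBIC))
E
```

```text
t: 23.5
tcp_pos: [0.6006, 0.0526, 0.2562]
tool_rot: [0.802, 0.597, 0.0, 0.0]
force: [-2.6, -0.2, 9.2]
finger_gap: 1.005
[-2.46541162  0.01648214  8.91119965] [0.06044388 0.40967715 0.00964797]
cop y,x mm 6.486976363154446 -1.706985601556072
```

View pics/w6c.png

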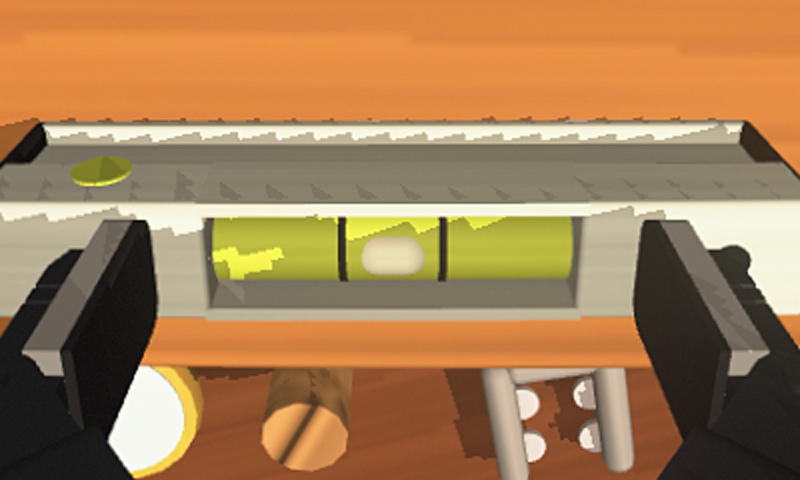

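Fingers straddle the window; the bubble at col 392 sits exactly midway between the lines at 342 and 442. Force averages 8.9 N with its centre about 6 mm from the middle. I'll add a touch, hold steady and check.

```bash
python3 -m jog '[[[0,0,-0.2,0],[0,0,0,0],[0,0,0,0],[0,0,0,0],[0,0,0,0],[0,0,0,0],[0,0,0,0],[0,0,0,0]]]'
python3 -m jog '[[[0,0,0,0],[0,0,0,0],[0,0,0,0],[0,0,0,0],[0,0,0,0],[0,0,0,0],[0,0,0,0],[0,0,0,0]]]'
python3 - <<'E'
from h import *
F=[]
for i in range(10):
    im=manip.snapshot('wrist');s=manip.sense();F.append(s['force'])
F=np.array(F);print(F.mean(0),F[:,2].min(),F[:,2].max())
H,S,V=cv2.split(cv2.cvtColor(np.ascontiguousarray(im[...,::-1]),cv2.COLOR_BGR2HSV))
r=slice(344,352);s=S[r,235:400].mean(0);v=V[r,235:400].mean(0)
print('bubble',np.where(s<90)[0]+235,'dark',np.where(v<90)[0]+235)
E
```

```text
t: 25.0
tcp_pos: [0.6006, 0.0526, 0.2563]
tool_rot: [0.802, 0.597, 0.0, 0.0]
force: [-2.0, -0.4, 10.1]
finger_gap: 1.001
t: 26.0
tcp_pos: [0.6006, 0.0526, 0.2563]
tool_rot: [0.802, 0.597, 0.0, 0.0]
force: [-3.0, -0.7, 10.3]
finger_gap: 1.001
[-2.7948296  -0.03076117 10.38462346] 9.609242558360307 11.306077728996993
bubble [289 290 291 301 302 303 304 305 306 307 308 309 310 311 312 313 314 315
 316 317 318 319 320 321 322 323 324 325 326 327 328 329 330 331 340 341
 342] dark [289 290 291 292 340 341 342]
```

Bubble centre is at 316.0 and the line midpoint at 315.9; the push averages 10.4 N and is steady. Handing in.

```bash
python3 -c "
from station import manip
print(manip.sign_off())"
```

```text
the job is handed in; nothing more can be done
None
```

The shelf is level, and I handed the job in with the arm still pressing on the level, so you can tighten the locknut.

- **Placing:** I stood the larger aluminium level lengthwise on the board and let go. The bubble read about 9 mm toward the far end, so the screw-foot end was low.
- **Levelling:** I turned the brass knob about 107° clockwise and let go of it. The bubble then sat about 0.4 mm off centre.
- **Pressing:** Both open fingertips push on the top, one either side of the window. Over ten readings the push averaged 10.4 N (9.6 to 11.3), with about 2.8 N sideways. Its centre was about 6 mm from the middle when checked just before, at 8.9 N.
- **Last bubble check:** under the push it was centred to within 0.1 mm.

The job took about 27 s of the 72 s allowed. No check failed. The wrist and top cameras disagreed by 3–6 mm on where the knob is. I went between the two, and the grip closed on it with about 5 N of side force. I did not measure the other pieces again at the end; the arm went near none of them, and those in view looked undisturbed.

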